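# Switch the ball feeder to its other chute and feed the test balls

### The arm

A 6-joint arm with a two-finger parallel gripper is mounted at the origin on a cart in front of the work surface, level with it; the furniture and walls round the work are solid. World frame = base frame: x ahead of the robot, y to its left, z up, the work surface at z = 0. Lengths are in mm, angles in rad, forces in N, time in s.
With the tool pointing down it reaches from about 425 to 950 mm from the base axis. Payload 14.7 kg.
Tool frame: the origin (TCP) lies at the very end of the fingers, on their centre line; the grasp point (between the pads) lies 19 mm behind it; x points along the fingers, z is the direction in which the jaws open and shut, and the axes are right-handed (so a half turn about x gives the same grasp; the last joint's range is limited). The gripper opens to 85 mm and grips with 20 to 120 N. Pads are 22 mm wide; open, the fingers measure 114 mm over their backs; the gripper's body (76 mm by 85 mm) begins 54 mm behind the grasp point. The pads swing forward as they close: fully open they stand 13 mm farther back than shut.
Start: joints at [1.221, 0.48, 1.596, -0, 1.065, -0.047], TCP at [193.802, 620.43, 231.297] pointing down, gripper open.
Joint ranges: [-2.75, 2.75], [-0.82, 2.05], [0.23, 2.67], [-1.56, 4.7], [0.09, 2.69], [-2.92, 2.92]. Speed limits (rad/s): [1.89, 1.89, 2.39, 3.01, 3.01, 3.01].

### API

Orientations are given as [roll, pitch, yaw] about the fixed x, y, z axes, in that order (R = Rz(yaw) Ry(pitch) Rx(roll)).
In Python, from workcell import env gives the robot as it stands.
- The arm moves only by the shell command python3 -m jog 'ROWS' [OPENING] [FORCE]. ROWS is JSON, a list of rows, each an object of numbers: "tx", "ty", "tz": the shift along the tool's x, y, z in cm; "twist": the turn about the tool's x in rad. In form: [{"tx": .., "ty": .., "tz": .., "twist": ..}, ...]. A call has exactly 8 rows; each row shifts and turns the commanded pose from where the row before left it, along the tool's axes as they then stand; what a row does not reach is not made up. A row lasts 1/8 s, in which the tool goes at most 62.5 mm and 10.7 degrees, less where a joint would pass 70% of its speed; a pose out of reach is approached as far as the arm can. A call is refused whole if a number of a shift passes 6.25 or a number of a turn 0.188, either way. A call with a gripper value outside its range is refused whole. OPENING is the closure, from -1 (fully open) to 1 (shut), set as the call begins (- or left out, the last holds). The fingers move at their own pace and stop on an object; FORCE is the grip in N (left out, the last holds). Time passes only in rows, so rows that do not move let the fingers close, or fill a call up. It gives the time, the measured TCP pose, the force and the opening at its end, in the units of the state.
- env.get_state(): the state, without advancing time (a new reading comes with each control period).
- env.camera(name): name is "scene" or "top" or "wrist"; returns a dict with "img" (420x560x3 uint8, blue, green, red), "z_map" (420x560 float32, mm along the optical axis (not along the pixel's ray), 0 where there is no reading), "fx", "fy", "cx", "cy" (pixels), "extrinsics" (4x4, takes a point from camera to world coordinates); the wrist camera has in their place "T_tool_cam" (4x4, takes a point from camera to tool coordinates, whose origin is the TCP and whose axes are the tool frame's). Camera axes: x right, y down, z forward; pixel columns grow to the right and rows downward; lengths in mm; the calibration is good to about 2 mm. A picture is of the moment at which its call begins: read the wrist's pose just before it.
- env.close_job(): hands the job in, once; it reports no verdict.
The state is a dict: "time_s": time; "q": joint angles; "qd": joint speeds; "joint_torque": joint torques, N m; "ee_pos": TCP position; "tcp_rot": TCP orientation; "wrist_force": force on the tool from outside, world axes, zero at the start; "wrist_torque": the same for the moment, N m; "width": opening from 0.0 (shut) to 1.0 (fully open).
Only numpy, scipy, OpenCV 4.12 (cv2) and the standard library are available. Lean on these libraries where they do the work, as an engineer would, in place of code of your own. Each camera call takes 0.05 s, during which the arm holds its last target. There are 200 camera calls.

### The job

This is the ball feeder of the drop-ball lens tester; its seesaw gate now leads into the chute at the gate's lower end. With a fingertip, press the gate's raised end down so that it rocks over its pivot to the other side, then press the release paddle and keep it down until all three steel balls have run down that other chute into its tray; let the paddle spring back up. Nothing is to be picked up, the balls must not be touched, and everything else stays where it is.

Things in the scene. Friction and masses are not known exactly. Their poses are not given: they have to be found in the camera images.
- feed_stand: Ball feeder, fixed to the bench: plywood base 275 (front-back) x 254 x 15 mm; all below z = 0.16. Origin on the bench under the gate's pivot; x to its back (away from the robot, turned up to 0.2 rad), y to its left. Aluminium feed lane (x 0.018 to 0.122, y 0) slopes to the front onto the middle of the gate; side chutes (y +0.094 and -0.094, x 0.022 to -0.085) slope to the front into the trays.
- gate (a joint): Angle of the seesaw gate (steel channel 150 mm long along the stand's y, pivot pin along x at z = 0.088), rad: positive = left end (+y) down, negative = right end down. It rests at either stop, about 0.22 or -0.22. Its 0.3 kg mass lies above the pivot: pressing a raised pad down takes under 1 N, and once past level (0) it tumbles to the other stop by itself and stays.
- gate_pad_left (a point): Black rubber pad on a 30 x 42 mm steel tab at the front of the gate near its left end, where a finger presses the gate; the point is the middle of the pad's upper face. Pad 26 mm (left-right) x 32 mm. z goes from about 0.101 (end down) to 0.128 (end up).
- gate_pad_right (a point): Black rubber pad on a 30 x 42 mm steel tab at the front of the gate near its right end, where a finger presses the gate; the point is the middle of the pad's upper face. Pad 26 mm (left-right) x 32 mm. z goes from about 0.101 (end down) to 0.128 (end up).
- release (a joint): Angle of the sprung release lever: 0 at rest (stop blade in the lane, balls held), 0.6 rad fully pressed (hard stop). Above about 0.40 rad the blade is clear above the balls and they roll out under it. A spring returns it: 1.2 N at the paddle at rest, 3.2 N fully pressed.
- release_pad (a point): Middle of the upper face of the release lever's paddle, a black rubber pad 30 x 24 mm, outside the feed lane on its left, stand frame x 0.050, y 0.079, z about 0.149 at rest. Pressed down 19 mm at its middle it frees the balls; a wide fingertip that bears nearer the lever turns it further, to the hard stop at about 21 mm. The lever pivots about a pin along the stand's x, 45 mm to the right of the pad.
- left_tray (a point): Fixed open grey catch tray at the stand's front left corner, under the foot of the left chute: 68 x 62 mm outside, 3 mm walls, 30 mm high. The point is the middle of its inner floor, z = 0.018; axes are the stand's.
- right_tray (a point): Fixed open grey catch tray at the stand's front right corner, under the foot of the right chute: 68 x 62 mm outside, 3 mm walls, 30 mm high. The point is the middle of its inner floor, z = 0.018; axes are the stand's.
- ball_1: Steel test ball, 16 mm diameter, 17 g, loose, number 1 in the queue in the feed lane (next to the stop blade). Origin at its centre. After release it needs up to 2 s to reach the tray.
- ball_2: Steel test ball, 16 mm diameter, 17 g, loose, number 2 in the queue in the feed lane (the middle one). Origin at its centre. After release it needs up to 2 s to reach the tray.
- ball_3: Steel test ball, 16 mm diameter, 17 g, loose, number 3 in the queue in the feed lane (the rearmost). Origin at its centre. After release it needs up to 2 s to reach the tray.
- driver: Thin precision screwdriver, 110 mm long, 9 mm thick, loose, lying on the stand's base between the two trays. Origin on its underside. A bystander.
- loupe: Black eye loupe, 37 mm diameter, 34 mm high, loose, standing on the stand's base between the two trays. Origin at the centre of its underside. A bystander.
- lens_blank: Clear round uncut lens, 64 mm diameter, 9 mm thick, loose on the bench to the right of the stand. Origin at the centre of its underside. A bystander.
- mug: Yellow mug, 79 mm across and 100 mm high, loose at the bench's right. Origin at the centre of its underside. A bystander.

How it is judged:
By the outcome, as a careful person would: the job done as asked, in the order asked, and still so for the second after the job is handed in, with the robot touching nothing.
It also fails if it takes over 40 s, if anything falls off the work surface, if the arm or the gripper's body presses on something with over 40 N, if the wrist force passes 120 N, or if a joint passes its speed limit or range.

## Working session

There is one attempt and no reset: what is moved stays moved. The work goes in short steps, Python scripts to look and compute and a shell command to move; the robot and the scene stay as the last step left them, time stands still between calls to the robot, and variables do not carry over. Pictures are saved under pics/ and viewed, about 8 in all and at most 12, crops included, and the job is handed in when it is done.

```bash
mkdir -p pics
cat > h.py <<'E'
from workcell import env
import numpy as np, cv2
def snap(n,f):
    s=env.get_state(); c=env.camera(n); cv2.imwrite('pics/%s.png'%f,c['img']); np.savez('pics/%s.npz'%f,pos=s['ee_pos'],rot=s['tcp_rot'],**{k:v for k,v in c.items()}); return c
def pt(f,u,v,z=None):
    c=np.load('pics/%s.npz'%f); T=c['extrinsics']
    d=np.array([(u-c['cx'])/c['fx'],(v-c['cy'])/c['fy'],1.])
    if z is None:
        w=c['z_map'][int(v)-1:int(v)+2,int(u)-1:int(u)+2]; w=w[w>0]; k=np.median(w) if w.size else np.nan
    else: k=(z-T[2,3])/(T[:3,:3]@d)[2]
    return (T@np.r_[d*k,1])[:3]
E
python3 - <<'E'
from h import *
print(env.get_state())
snap('top','top1'); snap('scene','sc1')
E
```

```text
{'time_s': 0.0, 'q': array([ 1.22140753e+00,  4.80865701e-01,  1.59687279e+00,  3.06415332e-05,
        1.06510466e+00, -4.66034114e-02]), 'qd': array([ 3.67574390e-05,  6.36769619e-04,  7.39330935e-06, -2.23021077e-03,
        1.52075441e-04, -5.89451384e-04]), 'joint_torque': array([-2.09176484e-03, -9.50667214e+01, -4.30159700e+01, -4.05531455e-04,
        1.27754855e-02,  1.05844575e-05]), 'ee_pos': array([193.64654082, 620.04721318, 230.65082504]), 'tcp_rot': array([ 3.07357074,  1.56954554, -1.94161849]), 'wrist_force': array([-1.12312147, -0.12159256, -0.54105036]), 'wrist_torque': array([0.00021821, 0.00904969, 0.00806414]), 'width': 1.0013175036107633}
```

View pics/top1.png

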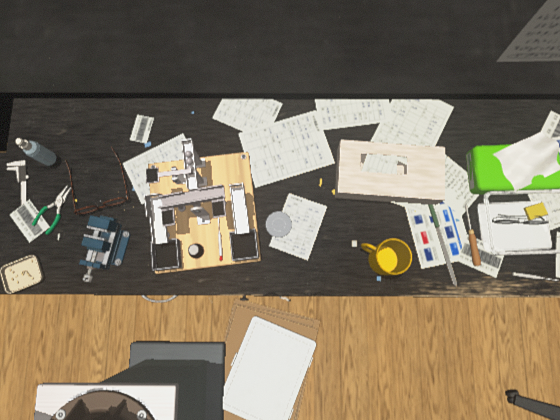

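View pics/sc1.png

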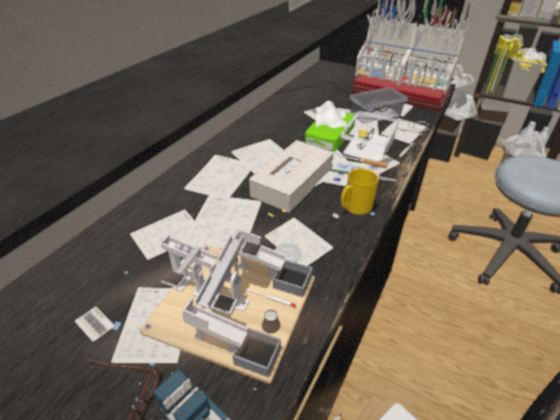

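Top view: stand spans about (145–260, 150–272), with the gate across it at about (187,198). I'll enlarge it to see the pads.

Run:
```python
from h import *
c=cv2.imread('pics/top1.png')[130:280,135:270]
a=cv2.resize(c,None,fx=4,fy=4,interpolation=cv2.INTER_CUBIC)
cv2.imwrite('pics/crop1.png',a)
for u,v in [(160,195),(187,198),(220,190),(152,175),(200,214),(165,205),(222,205),(250,155),(195,260)]: print(u,v,pt('top1',u,v).round())
```

```text
160 195 [ 575. -126.   93.]
187 198 [ 566. -190.  104.]
220 190 [ 580. -265.  122.]
152 175 [ 606. -123.  149.]
200 214 [ 540. -209.   46.]
165 205 [ 552. -138.   93.]
222 205 [ 545. -272.  131.]
250 155 [ 701. -320.    3.]
195 260 [ 435. -195.   15.]
```

View pics/crop1.png

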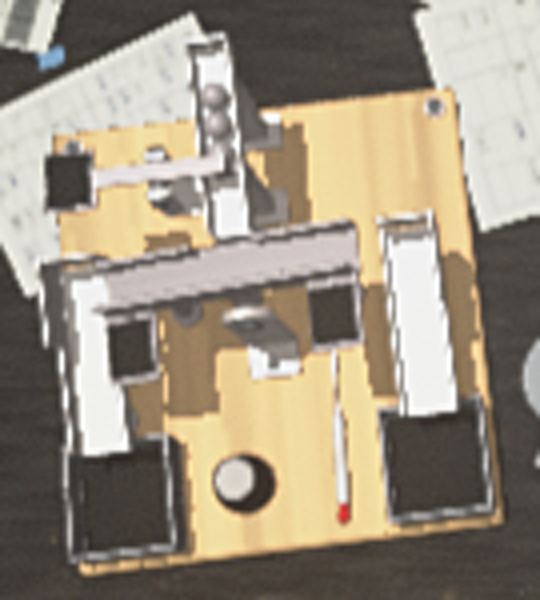

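Right pad is raised (crop (335,313) → full (218.7,208)), left pad is down (133,348), and the release paddle is at (70,181). So the right pad gets pressed and the balls must end up in the right tray.

```bash
cat >> h.py <<'E'
from scipy.spatial.transform import Rotation as R
def axes(rot=None):
    return R.from_euler('xyz',env.get_state()['tcp_rot'] if rot is None else rot).as_matrix()
E
python3 - <<'E'
from h import *
C=lambda a,b:(135+a/4-.4,130+b/4-.4)
Rp=pt('top1',*C(335,313),z=128);L=pt('top1',*C(133,348),z=101);P=pt('top1',*C(70,181),z=149)
for p,c in ((Rp,(335,313)),(L,(133,348)),(P,(70,181))): print(p.round(1),pt('top1',*C(*c)).round(1))
d=L-Rp; yaw=np.arctan2(-d[0],d[1]); print('yaw',yaw,np.hypot(*d[:2]))
# corners of trays/base for yaw check
a=pt('top1',*C(82,573),z=15);b=pt('top1',*C(500,522),z=15);d=a-b;print('base front',a.round(),b.round(),np.arctan2(-d[0],d[1]),np.hypot(*d[:2]))
print(axes().round(3))
print(np.load('pics/top1.npz')['extrinsics'].round(2))
E
```

```text
[ 539.1 -264.2  128. ] [ 538.9 -264.4  129.3]
[ 524.2 -148.4  101. ] [ 523.8 -149.   103. ]
[ 606.4 -122.9  149. ] [ 606.5 -122.7  148.6]
yaw 0.1285031739647131 116.7443997009625
base front [ 404. -102.   15.] [ 436. -349.   15.] 0.12677768270497733 249.06369736871716
[[-0.    -0.955  0.298]
 [-0.001  0.298  0.955]
 [-1.     0.    -0.001]]
[[ 1.00000e-02 -9.80000e-01  1.90000e-01  3.62300e+02]
 [-1.00000e+00 -1.00000e-02  1.00000e-02 -4.04250e+02]
 [-1.00000e-02 -1.90000e-01 -9.80000e-01  1.01011e+03]
 [ 0.00000e+00  0.00000e+00  0.00000e+00  1.00000e+00]]
```

```bash
python3 -m jog '[{"twist":0.143},{"twist":0.143},{"twist":0.143},{"twist":0.143},{"twist":0.143},{"twist":0.143},{"twist":0.143},{"twist":0.14}]' 1 40
python3 -m jog '[{"tz":4.5,"ty":-4},{"tz":4.5,"ty":-4},{"tz":4.5,"ty":-4},{"tz":4.5,"ty":-4},{"tz":1.2,"ty":-6},{"tz":1.2,"ty":-6},{"tz":1.2,"ty":-6},{"tz":1.2,"ty":-6}]'
python3 -m jog '[{"ty":-6},{"ty":-6},{"ty":-6},{"ty":-6},{"ty":-6},{"ty":-6},{"ty":-6},{"ty":-3}]'
python3 -c "
from h import *
s=env.get_state();print(s['ee_pos'],axes().round(3),s['width'],s['q'])
d=np.array([539.1,-264.2,128])-s['ee_pos'];print('tool delta',axes().T@d)"
```

```text
[193.66769692 620.09660217 230.75375003] [[-0.    -0.955  0.298]
 [-0.001  0.298  0.955]
 [-1.     0.    -0.001]] 1.0016111420824094 [ 1.22141083e+00  4.80754419e-01  1.59679039e+00  1.49204050e-05
  1.06512274e+00 -4.66047969e-02]
tool delta [ 103.51149501 -593.40645603 -740.95643469]invalid input at $[0]: expected keys tx, ty, tz, twist
invalid input at $[0]: expected keys tx, ty, tz, twist
invalid input at $[0]: expected keys tx, ty, tz, twist
```

```bash
python3 -m jog '[{"tx":0,"ty":0,"tz":0,"twist":0.143},{"tx":0,"ty":0,"tz":0,"twist":0.143},{"tx":0,"ty":0,"tz":0,"twist":0.143},{"tx":0,"ty":0,"tz":0,"twist":0.143},{"tx":0,"ty":0,"tz":0,"twist":0.143},{"tx":0,"ty":0,"tz":0,"twist":0.143},{"tx":0,"ty":0,"tz":0,"twist":0.143},{"tx":0,"ty":0,"tz":0,"twist":0.14}]' 1 40
python3 -m jog '[{"tx":0,"ty":-4,"tz":4.5,"twist":0},{"tx":0,"ty":-4,"tz":4.5,"twist":0},{"tx":0,"ty":-4,"tz":4.5,"twist":0},{"tx":0,"ty":-4,"tz":4.5,"twist":0},{"tx":0,"ty":-6,"tz":1.2,"twist":0},{"tx":0,"ty":-6,"tz":1.2,"twist":0},{"tx":0,"ty":-6,"tz":1.2,"twist":0},{"tx":0,"ty":-6,"tz":1.2,"twist":0}]'
python3 -m jog '[{"tx":0,"ty":-6,"tz":0,"twist":0},{"tx":0,"ty":-6,"tz":0,"twist":0},{"tx":0,"ty":-6,"tz":0,"twist":0},{"tx":0,"ty":-6,"tz":0,"twist":0},{"tx":0,"ty":-6,"tz":0,"twist":0},{"tx":0,"ty":-6,"tz":0,"twist":0},{"tx":0,"ty":-6,"tz":0,"twist":0},{"tx":0,"ty":-3,"tz":0,"twist":0}]'
python3 -c "
from h import *
s=env.get_state();print(s['ee_pos'],axes().round(3),s['width'],s['q'])
d=np.array([539.1,-264.2,128])-s['ee_pos'];print('tool delta',axes().T@d)"
```

```text
time_s: 1.1
ee_pos: [193.7, 620.2, 230.9]
tcp_rot: [-2.028, 1.57, -1.906]
wrist_force: [-0.4, 0.2, -1.2]
width: 0.003
time_s: 2.1
ee_pos: [470.8, 250.6, 231.2]
tcp_rot: [-2.487, 1.571, -2.36]
wrist_force: [0.3, 0.8, -0.3]
width: -0.0
time_s: 3.1
ee_pos: [527.6, -196.8, 231.1]
tcp_rot: [-1.903, 1.571, -1.778]
wrist_force: [-0.5, 0.3, -0.2]
width: 0.002
[ 527.5502329  -196.80649336  231.05408487] [[-0.    -0.125  0.992]
 [-0.     0.992  0.125]
 [-1.    -0.    -0.   ]] 0.0015674231592242133 [-4.10727249e-01  3.59347202e-01  1.79882207e+00 -3.23157688e-04
  9.83367922e-01 -5.35473096e-01]
tool delta [103.07154128 -68.28065636   3.0717439 ]
```

```bash
python3 -m jog '[{"tx":0,"ty":-3.4,"tz":0,"twist":0},{"tx":0,"ty":-3.4,"tz":0,"twist":0},{"tx":3,"ty":0,"tz":0,"twist":0},{"tx":2.5,"ty":0,"tz":0,"twist":0},{"tx":1,"ty":0,"tz":0,"twist":0},{"tx":0,"ty":0,"tz":0,"twist":0},{"tx":0,"ty":0,"tz":0,"twist":0},{"tx":0,"ty":0,"tz":0,"twist":0}]'
python3 - <<'E'
from h import *
a=snap('wrist','w1')['img']; b=snap('scene','sc2')['img'][200:400,120:330]
w=cv2.resize(a,(533,400)); s=cv2.resize(b,None,fx=2,fy=2)[:400,:]
cv2.imwrite('pics/v1.png',np.hstack([w,cv2.resize(s,(267,254)) if 0 else s])[:, :800])
print(env.get_state()['ee_pos'])
print(np.load('pics/w1.npz')['T_tool_cam'].round(2), np.load('pics/w1.npz')['fx'])
E
```

```text
time_s: 4.1
ee_pos: [536.7, -261.5, 167.2]
tcp_rot: [-0.644, 1.569, -0.516]
wrist_force: [0.2, 0.0, 0.5]
width: 0.001
[ 536.52120864 -261.39925128  166.92293758]
[[  -0.     -0.28    0.96 -142.1 ]
 [   0.     -0.96   -0.28   70.33]
 [   1.     -0.      0.      0.16]
 [   0.      0.      0.      1.  ]] 326.3535724095415
```

View pics/v1.png

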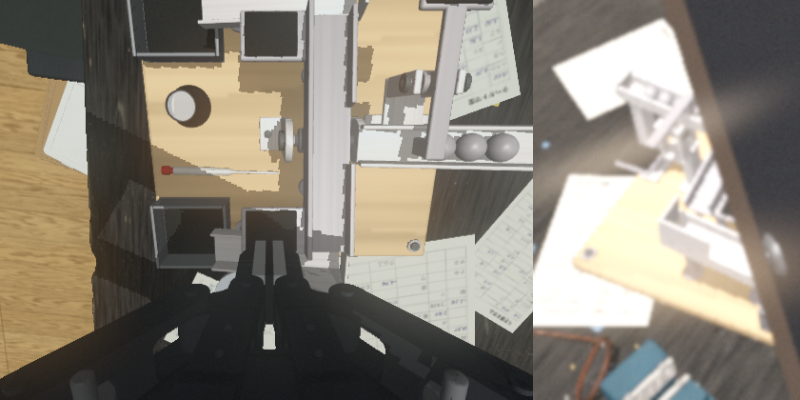

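Wrist view: closed fingers (~(270,250)) stand over the right pad (245–302 columns), well centred front-back. Press down to z≈106 and back up.

```bash
python3 -m jog '[{"tx":1,"ty":-0.2,"tz":0,"twist":0},{"tx":1.5,"ty":0,"tz":0,"twist":0},{"tx":1,"ty":0,"tz":0,"twist":0},{"tx":0.7,"ty":0,"tz":0,"twist":0},{"tx":0.6,"ty":0,"tz":0,"twist":0},{"tx":0.6,"ty":0,"tz":0,"twist":0},{"tx":0.6,"ty":0,"tz":0,"twist":0},{"tx":0.1,"ty":0,"tz":0,"twist":0}]'
python3 -m jog '[{"tx":0,"ty":0,"tz":0,"twist":0},{"tx":0,"ty":0,"tz":0,"twist":0},{"tx":-1,"ty":0,"tz":0,"twist":0},{"tx":-2,"ty":0,"tz":0,"twist":0},{"tx":-3,"ty":0,"tz":0,"twist":0},{"tx":-4,"ty":0,"tz":0,"twist":0},{"tx":0,"ty":0,"tz":0,"twist":0},{"tx":0,"ty":0,"tz":0,"twist":0}]'
python3 - <<'E'
from h import *
c=snap('wrist','w2'); cv2.imwrite('pics/v2.png',c['img']); print(env.get_state()['ee_pos'])
T=c['T_tool_cam']; A=axes(); p=env.get_state()['ee_pos']
E4=np.eye(4);E4[:3,:3]=A;E4[:3,3]=p
d=np.load('pics/w2.npz'); d=dict(d); d['extrinsics']=E4@T; np.savez('pics/w2.npz',**d)
d['extrinsics']
E
```

```text
time_s: 5.2
ee_pos: [536.4, -263.2, 105.0]
tcp_rot: [2.496, 1.57, 2.623]
wrist_force: [-0.7, 0.4, 2.0]
width: -0.0
time_s: 6.2
ee_pos: [536.4, -263.2, 205.5]
tcp_rot: [-0.619, 1.57, -0.492]
wrist_force: [0.4, 0.2, 0.5]
width: 0.003
[ 536.06286125 -263.05960176  204.89331509]
```

View pics/v2.png

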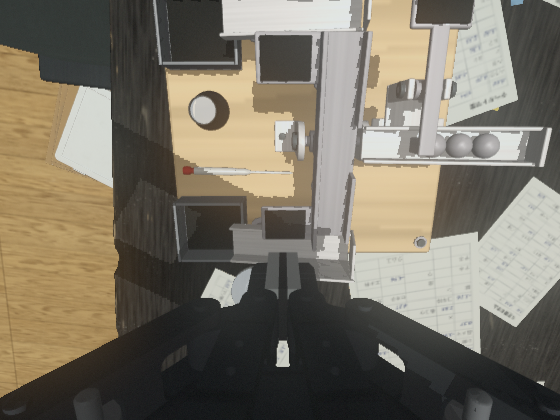

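The gate has tipped: the left pad (285,58) now looks larger than the right (287,222), and three balls still sit in the lane. I'll check heights by depth and work out the move to the paddle.

Run:
```python
from h import *
for n,u,v in (('L',285,58),('R',287,222),('P',442,10)): print(n,pt('w2',u,v).round(1))
s=env.get_state(); d=np.array([606.4,-122.9,149])-s['ee_pos'];print((axes().T@d).round(1))
```

```text
L [ 524.5 -158.   127.3]
R [ 541.1 -271.4  101.8]
P [ 605.7 -127.1  148. ]
[ 55.9 130.1  87.6]
```

```bash
python3 -m jog '[{"tx":0,"ty":3.3,"tz":2.2,"twist":0},{"tx":0,"ty":3.3,"tz":2.2,"twist":0},{"tx":0,"ty":3.3,"tz":2.2,"twist":0},{"tx":0,"ty":3.3,"tz":2.2,"twist":0},{"tx":2,"ty":0,"tz":0,"twist":0},{"tx":1,"ty":0,"tz":0,"twist":0},{"tx":0,"ty":0,"tz":0,"twist":0},{"tx":0,"ty":0,"tz":0,"twist":0}]'
python3 - <<'E'
from h import *
c=snap('wrist','w3')['img']; t=snap('top','t3')['img'][130:280,135:270]
cv2.imwrite('pics/v3.png',np.hstack([cv2.resize(c,(440,330)),cv2.resize(t,(297,330))]))
s=env.get_state(); print(s['ee_pos'],axes().T@(np.array([606.4,-122.9,149])-s['ee_pos']))
E
```

```text
time_s: 7.25
ee_pos: [607.1, -121.7, 175.5]
tcp_rot: [-0.459, 1.571, -0.332]
wrist_force: [-0.1, 0.2, 0.9]
width: 0.005
[ 607.26686787 -121.67989966  175.87215851] [26.87175096 -1.09257296 -1.03358233]
```

View pics/v3.png

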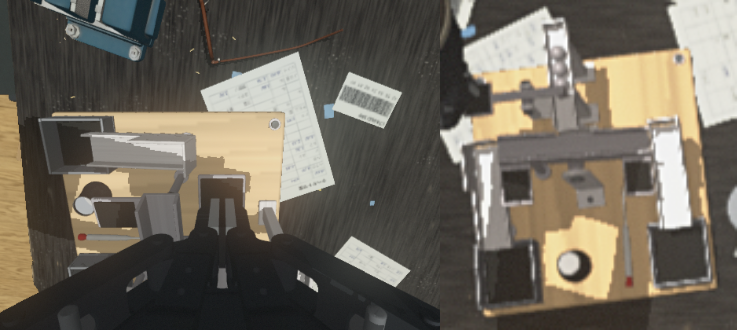

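Fingers are centred over the paddle. Add 3 mm outward and press about 20 mm, then hold and watch.

```bash
python3 -m jog '[{"tx":1,"ty":0.3,"tz":0,"twist":0},{"tx":1,"ty":0,"tz":0,"twist":0},{"tx":0.6,"ty":0,"tz":0,"twist":0},{"tx":0.5,"ty":0,"tz":0,"twist":0},{"tx":0.5,"ty":0,"tz":0,"twist":0},{"tx":0.5,"ty":0,"tz":0,"twist":0},{"tx":0.4,"ty":0,"tz":0,"twist":0},{"tx":0.2,"ty":0,"tz":0,"twist":0}]'
python3 -m jog '[{"tx":0,"ty":0,"tz":0,"twist":0},{"tx":0,"ty":0,"tz":0,"twist":0},{"tx":0,"ty":0,"tz":0,"twist":0},{"tx":0,"ty":0,"tz":0,"twist":0},{"tx":0,"ty":0,"tz":0,"twist":0},{"tx":0,"ty":0,"tz":0,"twist":0},{"tx":0,"ty":0,"tz":0,"twist":0},{"tx":0,"ty":0,"tz":0,"twist":0}]'
python3 -m jog '[{"tx":0,"ty":0,"tz":0,"twist":0},{"tx":0,"ty":0,"tz":0,"twist":0},{"tx":0,"ty":0,"tz":0,"twist":0},{"tx":0,"ty":0,"tz":0,"twist":0},{"tx":0,"ty":0,"tz":0,"twist":0},{"tx":0,"ty":0,"tz":0,"twist":0},{"tx":0,"ty":0,"tz":0,"twist":0},{"tx":0,"ty":0,"tz":0,"twist":0}]'
python3 - <<'E'
from h import *
t=snap('top','t4')['img'][130:280,135:270]
cv2.imwrite('pics/v4.png',cv2.resize(t,None,fx=4,fy=4,interpolation=cv2.INTER_CUBIC))
E
```

```text
time_s: 8.35
ee_pos: [606.8, -118.4, 128.1]
tcp_rot: [-1.222, 1.571, -1.095]
wrist_force: [-1.2, 0.8, 2.1]
width: -0.003
time_s: 9.35
ee_pos: [606.8, -118.2, 128.3]
tcp_rot: [-0.563, 1.571, -0.436]
wrist_force: [-0.2, 0.5, 3.0]
width: -0.002
time_s: 10.35
ee_pos: [606.7, -118.2, 128.3]
tcp_rot: [2.529, 1.571, 2.656]
wrist_force: [-0.3, -0.5, 2.6]
width: 0.001
```

View pics/v4.png

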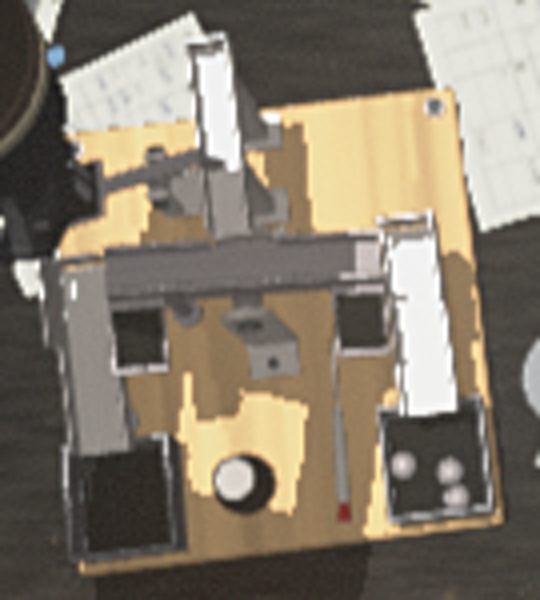

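All three balls are in the right tray ((403,463), (450,470), (456,496)) and the lane is empty. Release the paddle and retreat upward.

```bash
python3 -m jog '[{"tx":-0.4,"ty":0,"tz":0,"twist":0},{"tx":-0.7,"ty":0,"tz":0,"twist":0},{"tx":-1,"ty":0,"tz":0,"twist":0},{"tx":-2,"ty":0,"tz":0,"twist":0},{"tx":-4,"ty":0,"tz":0,"twist":0},{"tx":-3,"ty":3,"tz":0,"twist":0},{"tx":0,"ty":5,"tz":0,"twist":0},{"tx":0,"ty":5,"tz":0,"twist":0}]'
python3 -m jog '[{"tx":0,"ty":5,"tz":0,"twist":0},{"tx":0,"ty":5,"tz":0,"twist":0},{"tx":0,"ty":0,"tz":0,"twist":0},{"tx":0,"ty":0,"tz":0,"twist":0},{"tx":0,"ty":0,"tz":0,"twist":0},{"tx":0,"ty":0,"tz":0,"twist":0},{"tx":0,"ty":0,"tz":0,"twist":0},{"tx":0,"ty":0,"tz":0,"twist":0}]'
python3 - <<'E'
from h import *
t=snap('top','t5')['img'][130:280,135:305]
cv2.imwrite('pics/v5.png',cv2.resize(t,None,fx=4,fy=4,interpolation=cv2.INTER_CUBIC))
print(pt('t5',152,175),pt('t5',218.7,208),pt('t5',168.3,215))
E
```

```text
time_s: 11.4
ee_pos: [590.0, 11.7, 240.4]
tcp_rot: [-0.242, 1.57, -0.116]
wrist_force: [0.2, 0.5, -0.5]
width: -0.0
time_s: 12.4
ee_pos: [577.6, 109.6, 239.3]
tcp_rot: [-3.08, 1.571, -2.954]
wrist_force: [0.4, -0.4, -0.0]
width: 0.004
[ 606.26155968 -122.40077795  148.17292994] [ 544.12924894 -260.75179593  101.36289649] [ 522.68833391 -157.04846863  128.97029264]
```

View pics/v5.png

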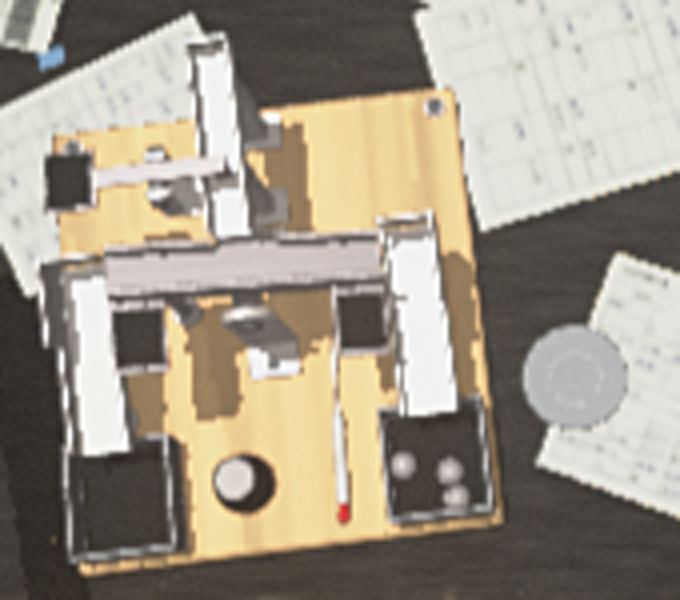

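The paddle is back up (z 148), the right end of the gate is down, the balls are in the right tray and the bystanders haven't moved.

```bash
python3 -c "
from workcell import env
env.close_job()"
```

```text
the job is handed in; nothing more can be done
```

The job is done and handed in at about 12.5 s, well under the 40 s limit. I pressed the gate's raised right pad with the closed fingertips until it rocked over. Then I pressed the release paddle about 20 mm and held it for about 2 s, until all three balls had run down the right chute into the right tray.

- **Gate and paddle:** after I let go and moved clear, the right pad read z ≈ 101 mm and the left ≈ 129 mm, so the gate is at its right-hand stop. The paddle had sprung back to z ≈ 148 mm.
- **Balls and bystanders:** the last picture shows all three balls in the right tray. The driver, loupe and lens blank are where they were. The mug was outside that picture, but the arm never went near it.
- **Force:** the wrist force stayed at about 3 N in every reading.
- **Disagreements:** the wrist and top cameras put the pads 4–9 mm apart sideways, mostly because I read the pixels roughly. It made no difference to the pressing, and no check failed.

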